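Clip the peg basket's snap hook onto the eye

TASK

Hang the clothes-peg basket on the steel eye of the post: bring the eye's front bar in under the nose of the basket's snap hook, press down so that the bar pushes the sprung gate inward and the gate snaps shut behind it, and lower until the hook bears on the bar. Still holding the basket, give it a light tug upward against the shut gate to check that it holds, then lower it back onto the bar before letting go. Keep the basket level, be gentle with hook and eye (never more than about 15 N between them), and leave the tub, scoop and soap dish where they are.

Things in the scene. Friction and masses are not known exactly. Their poses are not given: they have to be found in the camera images.
- basket: Loose blue-grey plastic clothes-peg basket, 110 to 180 g: tray 66 (x) x 100 (y) x 42 mm with wooden pegs (tops to 50 mm) and an 8 mm round stem rising from its -x wall into a snap hook in the x-z plane at mid-width. Origin: centre of the underside, z up. Stem at x -30 mm up to z 53, slanting to x -14 at z 73, then straight up.
- mouth (a point): Middle of the hook's mouth, on the shut gate's line, 95 mm above the basket's underside; axes as the basket's, x from stem to nose. The mouth opens downward, 20 mm wide between stem (x -14) and nose (x +14), both 8 mm thick; the nose's round tip ends 4 mm lower. Under it about 40 mm are free down to the pegs. A 7 mm bar sits under the hook's crown with its axis 29 mm above this point.
- tab (a point): Centre of the grip tab on top of the hook, a plate 28 (x) x 10 (y) x 36 mm (z), 157 mm above the basket's underside; axes as the basket's. Grip it across its 10 mm (y). From here down to the axis of a 7 mm bar: 62 mm to the gate's line, about 56 mm with the bar inside on the shut gate (tug), 33 mm with the bar seated under the crown. Crown top: 22 mm below.
- gate (a joint): Gate of the hook: 5 mm steel rod, 21 mm long, hinged at the stem 12 mm from mid-mouth. 0 = shut, level across to the nose; grows to 1.45 rad as pushed inward (up); never swings outward. Spring 0.06 N m shut, 0.1 N m fully in: a bar in mid-mouth meets about 4 to 8 N, swings it to 1.1 to 1.3 rad, and it snaps shut below the bar once the bar's axis is about 24 mm above the gate's line.
- post: Fixed steel stand: foot 110 x 110 x 12 mm, round post 22 mm thick, 197 mm tall. Origin: centre of the foot's underside, z up. Towards its -x a clamp (30 x 70 x 20 mm) carries the eye, a rigid level loop of 7 mm round steel: front bar 60 mm long along y at x -75, two side rods (y +-30) back to the clamp; hole behind the bar 53 (y) x 56 mm (x). It does not move under load.
- eye_mid (a point): Middle of the eye's front bar at its middle setting, 75 mm from the post towards -x, 170 mm above the counter; axes as the post's. The clamp is set by hand: the bar's true axis is up to 9 mm higher or lower than this point, which is not reported: feel for it. The basket's nose (+x) goes down through the eye's hole, on the post's side of the bar, the stem stays on the near side.
- tub: Bystander: closed detergent tub 118 x 138 x 131 mm, origin under its centre.
- scoop: Bystander: plastic scoop, cup 52 mm wide and 40 mm high (origin under the cup's centre), flat handle 90 mm long to its -x.
- dish: Bystander: ceramic soap dish 85 x 120 x 22 mm on a 3 mm rubber mat 120 x 160 mm (fixed at x 0.43, y 0), origin under its centre.
Things that resemble listed ones, but are neither listed nor needed, are in the scene too. Leave any green or purple look-alike of the post alone. There is more than one size of the basket; the one meant has the size given above.

How it is judged:
By the outcome, as a careful person would: the job done as asked, in the order asked, and still so for the second after the job is handed in, with the robot touching nothing.
It also fails if it takes over 70 s, if anything falls off the work surface, if the arm or the gripper's body presses on something with over 40 N, if the wrist force passes 120 N, or if a joint passes its speed limit or range.

ROBOT

A 6-joint arm with a two-finger parallel gripper is mounted at the origin on the work surface. World frame = base frame: x ahead of the robot, y to its left, z up, the work surface at z = 0. Lengths are in m, angles in rad, forces in N, time in s.
With the tool pointing down it reaches from about 0.3 to 0.825 m from the base axis. Payload 5.4 kg.
Tool frame: the origin (TCP) lies at the very end of the fingers, on their centre line; the grasp point (between the pads) lies 19 mm behind it; z points along the fingers, y is the direction in which the jaws open and shut (so a half turn about z gives the same grasp; the last joint's range is limited). The gripper opens to 92 mm and grips with 3 to 60 N. Pads are 20 mm wide; open, the fingers measure 128 mm over their backs; the gripper's body (75 mm by 189 mm) begins 69 mm behind the grasp point.
Start: joints at [-1.423, 0.158, 1.597, -0, 1.386, -0.21], TCP at [0.201, -0.539, 0.215] pointing down, gripper open.
Joint ranges: [-2.91, 2.91], [-0.94, 2.29], [0.18, 2.7], [-1.29, 4.43], [0.17, 2.64], [-3, 3]. Speed limits (rad/s): [2.57, 2.57, 3.14, 3.14, 3.14, 3.14].

INTERFACE

Orientations are given as a rotation vector (axis times angle).
In Python, from station import arm gives the robot as it stands. Calls block until the motion is done:
- arm.movep(position, orientation): joint-space move of the TCP to a pose.
- arm.movel(position, rotation=None, vel=0.15): straight line of the TCP; rotation=None keeps the orientation; vel is the mean speed in m/s.
- arm.set_joints(angles): joint-space move.
- arm.gripper_to(opening, force=None): finger opening in m; force is the grip in N (None keeps the last); returns when the fingers have stopped.
- arm.dwell(seconds).
- arm.inverse_kinematics(position, orientation): joint angles nearest the present ones, or None.
- arm.snapshot(name): name is "scene" or "side" or "wrist"; returns a dict with "pixels" (384x512x3 uint8, blue, green, red), "K" (3x3 intrinsics, pixels), "rvec" (rotation vector, rad) and "tvec" (3), from world to camera coordinates, as OpenCV has them. Camera axes: x right, y down, z forward; pixel columns grow to the right and rows downward; lengths in m; the calibration is good to about 2 mm. A picture is of the moment at which its call begins. There is no depth.
A pose or a line that the arm cannot do raises arm.PlanningError and nothing moves.
- arm.finish_job(): hands the job in, once; it reports no verdict.
Trained networks look in a picture, given as the dict that the camera call returned (one of the last four; its "shot" number tells which), for a name from the list of things; names that differ only in an ending like _2 or _b are one class to them, and where a whole thing is asked for, a point or a joint stands for the part that bears it (a point fixed in the world has none). Each returns a list of dicts, best first, with "p" (0 to 1); they miss things now and then, are a little off and sometimes report something else, mostly with a low value. They report only what shows in the picture. A call takes as long as a camera call. They do not tell look-alikes from the thing itself.
- arm.look_for(name, picture): "rect" ([left, top, right, bottom] as shares, 0 to 1, of the picture: columns of its width, rows of its height, round what is visible of it).
- arm.pinpoint(name, picture): "location" ([row, column] as shares, 0 to 1, of the picture: columns of its width, rows of its height: a listed point, or the origin of a listed thing).
Readings, each from a call of its own:
- arm.read_time(): time.
- arm.read_joint_pos(): joint angles.
- arm.read_qvel(): joint speeds.
- arm.read_tau(): joint torques, N m.
- arm.read_position(): TCP position.
- arm.read_ee_rot(): TCP orientation.
- arm.read_wrist_force(): force on the tool from outside, world axes, zero at the start.
- arm.read_torque(): the same for the moment, N m.
- arm.read_opening(): finger opening in m.
Only numpy, scipy, OpenCV 4.12 (cv2) and the standard library are available. Lean on these libraries where they do the work, as an engineer would, in place of code of your own. Each camera call takes 0.05 s, during which the arm holds its last target.

## Working session

There is one attempt and no reset: what is moved stays moved. The work goes in short steps, each a Python script; the robot and the scene stay as the last script left them, time stands still between calls to the robot, and variables do not carry over. Pictures are saved under pics/ and viewed, and the job is handed in when it is done.

```bash
ls; mkdir -p pics; cat > h.py <<'E'
import numpy as np, cv2
from station import arm
def save(p,n,scale=1.5):
    im=np.ascontiguousarray(p["pixels"]); cv2.imwrite(f"pics/{n}.png",cv2.resize(im,None,fx=scale,fy=scale,interpolation=cv2.INTER_CUBIC))
def cam(p):
    R=cv2.Rodrigues(np.array(p["rvec"],float))[0]; t=np.array(p["tvec"],float).ravel(); return np.array(p["K"],float),R,t
def ray(p,rc):
    K,R,t=cam(p); u=rc[1]*512; v=rc[0]*384
    d=R.T@np.linalg.solve(K,[u,v,1]); return -R.T@t, d/np.linalg.norm(d)
def onplane(p,rc,z):
    c,d=ray(p,rc); return c+d*(z-c[2])/d[2]
def tri(obs):
    A=np.zeros((3,3));b=np.zeros(3)
    rs=[ray(p,rc) for p,rc in obs]
    for c,d in rs:
        M=np.eye(3)-np.outer(d,d);A+=M;b+=M@c
    x=np.linalg.solve(A,b); return x,[np.linalg.norm((np.eye(3)-np.outer(d,d))@(x-c)) for c,d in rs]
def proj(p,X):
    K,R,t=cam(p); return cv2.projectPoints(np.atleast_2d(np.array(X,float)),np.array(p["rvec"],float),t,K,None)[0][:,0]
E
python3 - <<'E'
from h import *
for n in ["scene","side","wrist"]:
    p=arm.snapshot(n); save(p,n+"0"); c,d=ray(p,[.5,.5]); print(n,c.round(3),d.round(3))
    if n!="wrist":
        for k in ["basket","tab","mouth","post","eye_mid","tub","scoop","dish"]:
            for r in arm.pinpoint(k,p): 
                print(" ",k,round(r["p"],2),np.round(np.array(r["location"])[::-1]*[768,576]).tolist(),np.round(r["location"],4).tolist())
print(arm.read_time())
E
```

```text
pics
scene [ 1.237 -0.032  0.774] [-0.688 -0.041 -0.725]
  basket 0.89 [588.0, 442.0] [0.7674, 0.7662]
  basket 0.64 [561.0, 354.0] [0.6143, 0.7311]
  tab 0.67 [593.0, 278.0] [0.4823, 0.7723]
  tab 0.64 [644.0, 342.0] [0.5945, 0.8383]
  tab 0.22 [424.0, 387.0] [0.6711, 0.5525]
  mouth 0.87 [578.0, 309.0] [0.5357, 0.7527]
  mouth 0.68 [622.0, 390.0] [0.6766, 0.81]
  post 0.72 [173.0, 343.0] [0.5958, 0.225]
  post 0.61 [249.0, 461.0] [0.8003, 0.3238]
  post 0.6 [287.0, 337.0] [0.5854, 0.3734]
  eye_mid 0.83 [248.0, 342.0] [0.593, 0.3225]
  eye_mid 0.74 [288.0, 226.0] [0.3922, 0.3746]
  eye_mid 0.67 [165.0, 233.0] [0.4044, 0.2154]
  tub 0.75 [426.0, 387.0] [0.6719, 0.5551]
  scoop 0.59 [260.0, 231.0] [0.401, 0.3383]
  dish 0.89 [426.0, 260.0] [0.4521, 0.5551]
side [0.557 0.707 0.955] [ 0.046 -0.701 -0.711]
  basket 0.84 [270.0, 470.0] [0.8154, 0.3521]
  tab 0.59 [369.0, 429.0] [0.7453, 0.4805]
  mouth 0.93 [261.0, 431.0] [0.7484, 0.3402]
  mouth 0.75 [373.0, 441.0] [0.7654, 0.4859]
  post 0.92 [295.0, 280.0] [0.4857, 0.3842]
  post 0.9 [379.0, 293.0] [0.5089, 0.4941]
  post 0.64 [378.0, 239.0] [0.4154, 0.492]
  post 0.46 [495.0, 271.0] [0.4703, 0.6447]
  eye_mid 0.79 [315.0, 222.0] [0.3852, 0.4104]
  eye_mid 0.65 [407.0, 187.0] [0.3242, 0.5301]
  eye_mid 0.56 [412.0, 238.0] [0.4133, 0.5367]
  tub 0.82 [338.0, 373.0] [0.6479, 0.4402]
  scoop 0.7 [499.0, 270.0] [0.468, 0.6492]
  dish 0.9 [470.0, 385.0] [0.6677, 0.6115]
  dish 0.43 [495.0, 269.0] [0.4667, 0.6441]
wrist [ 0.272 -0.512  0.384] [-0.254 -0.094 -0.963]
0.95
```

View pics/scene0.png

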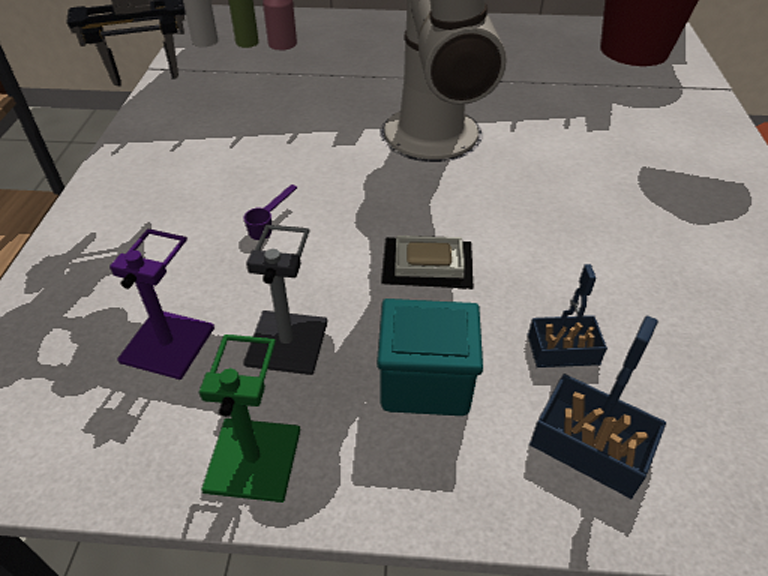

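View pics/side0.png

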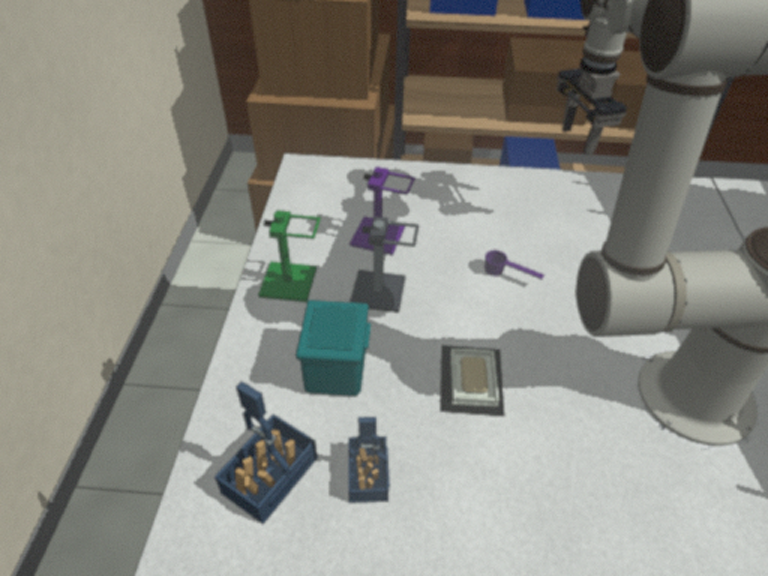

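View pics/wrist0.png

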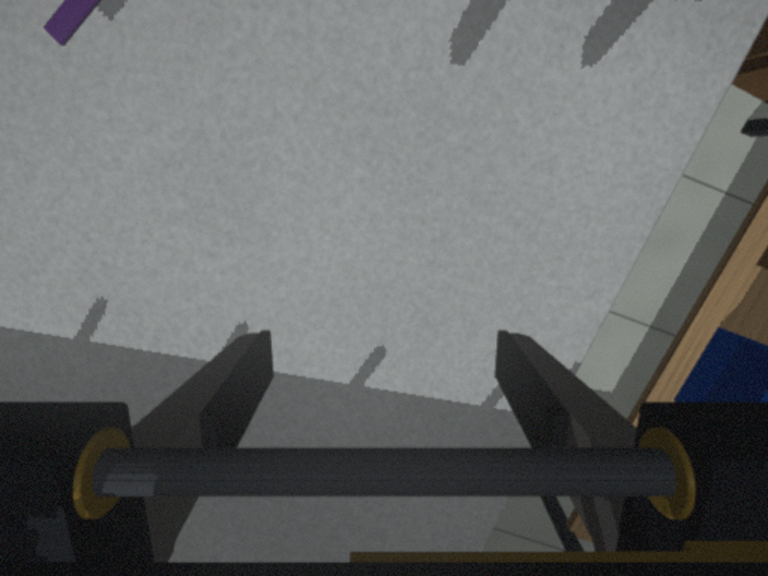

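The steel (grey) post is at scene px (287,337) and side px (379,293). There are two baskets: a small one at scene (567,342) and a large one at scene (600,435). I'll measure which one is 66 x 100 mm.

```bash
python3 - <<'E'
from h import *
a=arm.snapshot("scene"); b=arm.snapshot("side")
import pickle; pickle.dump((a,b),open("ab.pkl","wb"))
A=np.ascontiguousarray(a["pixels"]);B=np.ascontiguousarray(b["pixels"])
print(cam(a)[0],cam(b)[0])
c1=cv2.resize(A[165:335,340:450],None,fx=3.5,fy=3.5,interpolation=cv2.INTER_CUBIC)
c2=cv2.resize(B[245:350,135:270],None,fx=3.5,fy=3.5,interpolation=cv2.INTER_CUBIC)
H=max(c1.shape[0],c2.shape[0])
o=np.zeros((H,c1.shape[1]+c2.shape[1],3),np.uint8);o[:c1.shape[0],:c1.shape[1]]=c1;o[:c2.shape[0],c1.shape[1]:]=c2
print(o.shape,c1.shape);cv2.imwrite("pics/bask.png",o[:600,:])
s=lambda x,y:(y/576,x/768)
for n,pa,pb,z in [("post",s(287,337),s(379,293),0),("basketBig?",s(588,442),s(270,470),0),("small",s(561,354),s(368,480),0),("eye_mid",s(288,226),s(412,238),.17)]:
    print(n,onplane(a,pa,z).round(4),onplane(b,pb,z).round(4),tri([(a,pa),(b,pb)]))
for z in [.042]:
  for pts in [[(542,376),(666,424),(632,498),(533,450)]]:
    print([onplane(a,s(*q),z).round(3) for q in pts])
E
```

```text
[[411.3398256    0.         250.72280177]
 [  0.         411.3398256  187.52447908]
 [  0.           0.           1.        ]] [[398.40782888   0.         255.7311078 ]
 [  0.         398.40782888 194.21247778]
 [  0.           0.           1.        ]]
(595, 857, 3) (595, 385, 3)
post [ 0.6225 -0.2233  0.    ] [ 0.6283 -0.218   0.    ] (array([ 0.62667115, -0.22047452,  0.00135139]), [np.float64(0.003192909747684731), np.float64(0.0031929097476846298)])
basketBig? [0.7774 0.2282 0.    ] [0.7787 0.2236 0.    ] (array([0.77862068, 0.22626544, 0.00363687]), [np.float64(0.0010980592069257144), np.float64(0.0010980592069258265)])
small [0.6248 0.2111 0.    ] [0.6087 0.2271 0.    ] (array([ 0.6096542 ,  0.21722602, -0.01929847]), [np.float64(0.00015063825614737428), np.float64(0.00015063825614745915)])
eye_mid [ 0.5469 -0.217   0.17  ] [ 0.5627 -0.2134  0.17  ] (array([ 0.56068939, -0.21117906,  0.1772377 ]), [np.float64(0.004519209097940073), np.float64(0.004519209097940052)])
[array([0.7  , 0.165, 0.042]), array([0.767, 0.323, 0.042]), array([0.876, 0.256, 0.042]), array([0.819, 0.141, 0.042])]
```

View pics/bask.png

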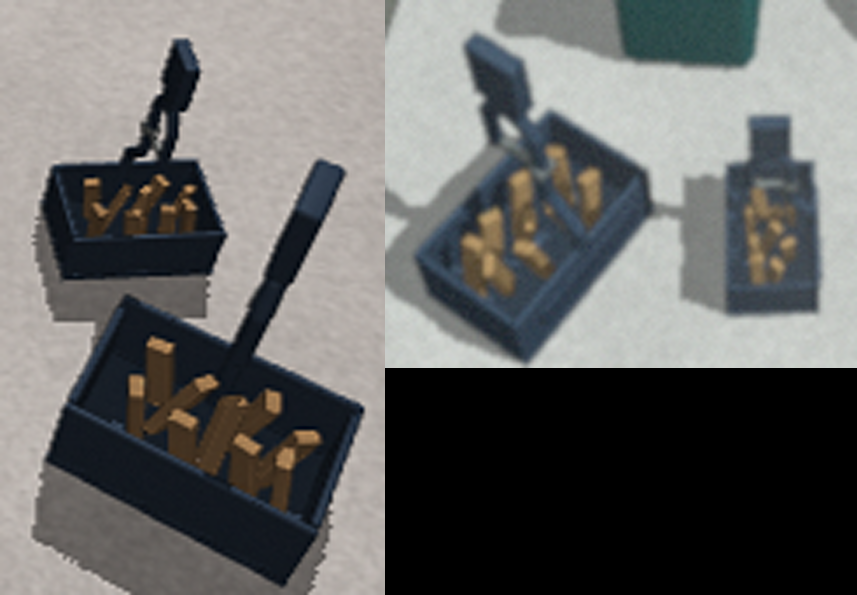

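```bash
cat > fit.py <<'E'
from h import *
import pickle
from scipy.optimize import least_squares
a,b=pickle.load(open("ab.pkl","rb"))
sc=lambda x,y:(340+x/3.5,165+y/3.5); sd=lambda x,y:(135+(x-385)/3.5,245+y/3.5)
oa=np.array([sc(48,165),sc(198,160),sc(224,237),sc(47,234),sc(65,280),sc(212,273),sc(181,75)])
ob=np.array([sd(812,165),sd(820,290),sd(727,290),sd(728,165),sd(729,312),sd(818,312),sd(769,140)])
def pts(p,idx):
    x,y,th,L,W,H,T=p
    c=np.array([[-L/2,-W/2,H],[-L/2,W/2,H],[L/2,W/2,H],[L/2,-W/2,H],[L/2,-W/2,0],[L/2,W/2,0],[0,0,T]]) if idx==0 else \
      np.array([[-L/2,-W/2,H],[-L/2,W/2,H],[L/2,W/2,H],[L/2,-W/2,H],[L/2,W/2,0],[-L/2,W/2,0],[0,0,T]])
    R=np.array([[np.cos(th),-np.sin(th),0],[np.sin(th),np.cos(th),0],[0,0,1]])
    return c@R.T+[x,y,0]
f=lambda p:np.r_[(proj(a,pts(p,0))-oa).ravel(),(proj(b,pts(p,1))-ob).ravel()]
r=least_squares(f,[.61,.22,0,.066,.1,.042,.157],loss="soft_l1",x_scale=.01)
print(r.x.round(4)); print(f(r.x).round(1).reshape(-1,2).tolist())
s=lambda x,y:(y/576,x/768)
print("bigtab top",tri([(a,s(648,325)),(b,s(249,392))]))
print("tub",tri([(a,s(426,387)),(b,s(338,373))]))
# post foot corners at z=.012: scene
print([onplane(a,s(*q),.012).round(3) for q in [(257,313),(327,318),(312,373),(244,366)]])
print([onplane(b,s(*q),.012).round(3) for q in [(360,271),(405,276),(402,308),(352,303)]])
E
python3 fit.py
```

```text
[0.6099 0.2163 0.1096 0.0644 0.0995 0.0347 0.1517]
[[0.6, -0.3], [-0.5, -0.0], [0.0, -0.5], [6.9, 1.6], [-1.1, -2.3], [-0.5, -1.5], [-0.8, 0.1], [0.4, -0.4], [-0.6, 0.1], [-0.5, 0.7], [-0.4, 0.0], [-0.7, 0.8], [-0.3, 0.2], [0.3, -0.5]]
bigtab top (array([0.77506608, 0.23447524, 0.24945074]), [np.float64(0.0007567117007516281), np.float64(0.0007567117007515622)])
tub (array([ 0.69233808,  0.00083739, -0.0122841 ]), [np.float64(0.0015533424870727737), np.float64(0.0015533424870728884)])
[array([ 0.586, -0.278,  0.012]), array([ 0.588, -0.162,  0.012]), array([ 0.698, -0.171,  0.012]), array([ 0.693, -0.276,  0.012])]
[array([ 0.677, -0.272,  0.012]), array([ 0.573, -0.265,  0.012]), array([ 0.574, -0.166,  0.012]), array([ 0.683, -0.171,  0.012])]
```

The small basket fits 66 x 100 mm at about (0.61, 0.216), so it's the target. The steel post is at about (0.63, -0.22). Next I'll look at both from the wrist, post first since it's on the way.

```bash
cat >> h.py <<'E'
from scipy.spatial.transform import Rotation as Ro
def down(yaw,flip=False):
    # tool z down, tool y along world dir of basket y (yaw); 
    x=np.array([np.cos(yaw),np.sin(yaw),0]); 
    if flip: x=-x
    z=np.array([0,0,-1.]); y=np.cross(z,x)
    return Ro.from_matrix(np.c_[x,y,z]).as_rotvec()
E
python3 - <<'E'
from h import *
R=Ro.from_rotvec(arm.read_ee_rot()).as_matrix(); print(R.round(3)); print(arm.read_position())
p=arm.snapshot("wrist"); c,d=ray(p,[.5,.5]); print("cam in tool",(R.T@(c-arm.read_position())).round(4),(R.T@d).round(3))
for fl in (0,1):
  for q,yw in (((.52,-.22,.36),0.),((.54,.21,.36),.11),((.61,.216,.14),.11),((.54,-.22,.18),-.05)):
    j=arm.inverse_kinematics(q,down(yw,fl)); print(fl,q,None if j is None else np.round(j,2))
E
```

```text
[[ 0.937  0.35   0.   ]
 [ 0.35  -0.937  0.   ]
 [ 0.    -0.    -1.   ]]
[ 0.20135316 -0.53857283  0.21459264]
cam in tool [ 0.0758  0.0002 -0.1698] [-0.271 -0.     0.963]
0 (0.52, -0.22, 0.36) [-0.61  0.08  1.4  -0.    1.66  0.96]
0 (0.54, 0.21, 0.36) [0.16 0.12 1.36 0.   1.66 1.62]
0 (0.61, 0.216, 0.14) [0.15 0.4  1.45 0.   1.29 1.61]
0 (0.54, -0.22, 0.18) [-0.59  0.21  1.61 -0.    1.32  1.03]
1 (0.52, -0.22, 0.36) [-0.61  0.08  1.4   0.    1.66 -2.19]
1 (0.54, 0.21, 0.36) [ 0.16  0.12  1.36 -0.    1.66 -1.52]
1 (0.61, 0.216, 0.14) [ 0.15  0.4   1.45 -0.    1.29 -1.53]
1 (0.54, -0.22, 0.18) [-0.59  0.21  1.61  0.    1.32 -2.11]
```

```bash
python3 - <<'E'
from h import *
arm.movep((.53,-.22,.36),down(0)); p=arm.snapshot("wrist"); save(p,"w_post")
import pickle; pickle.dump(p,open("wp.pkl","wb"))
for k in ["post","eye_mid"]:
    for r in arm.pinpoint(k,p): print(" ",k,round(r["p"],2),np.round(np.array(r["location"])[::-1]*[768,576]).tolist(),onplane(p,r["location"],0 if k=="post" else .17).round(4))
arm.movep((.55,.215,.36),down(.11)); p=arm.snapshot("wrist"); save(p,"w_bask"); pickle.dump(p,open("wb.pkl","wb"))
for k,z in [("basket",0),("tab",.157),("mouth",.095)]:
    for r in arm.pinpoint(k,p): print(" ",k,round(r["p"],2),np.round(np.array(r["location"])[::-1]*[768,576]).tolist(),onplane(p,r["location"],z).round(4))
print(arm.read_time(),arm.read_wrist_force())
E
```

```text
post 0.78 [554.0, 115.0] [ 0.6539 -0.4083  0.    ]
  post 0.63 [382.0, 138.0] [ 0.6302 -0.2188  0.    ]
  eye_mid 0.84 [596.0, 204.0] [ 0.5729 -0.388   0.17  ]
  eye_mid 0.69 [375.0, 220.0] [ 0.5601 -0.2136  0.17  ]
  basket 0.98 [384.0, 180.0] [0.6058 0.2198 0.    ]
  basket 0.89 [389.0, 11.0] [0.7771 0.233  0.    ]
  tab 0.59 [388.0, 180.0] [0.6122 0.2176 0.157 ]
  mouth 0.9 [389.0, 177.0] [0.6122 0.2155 0.095 ]
4.8 [-0.14770103  0.94434035  0.67557895]
```

View pics/w_post.png

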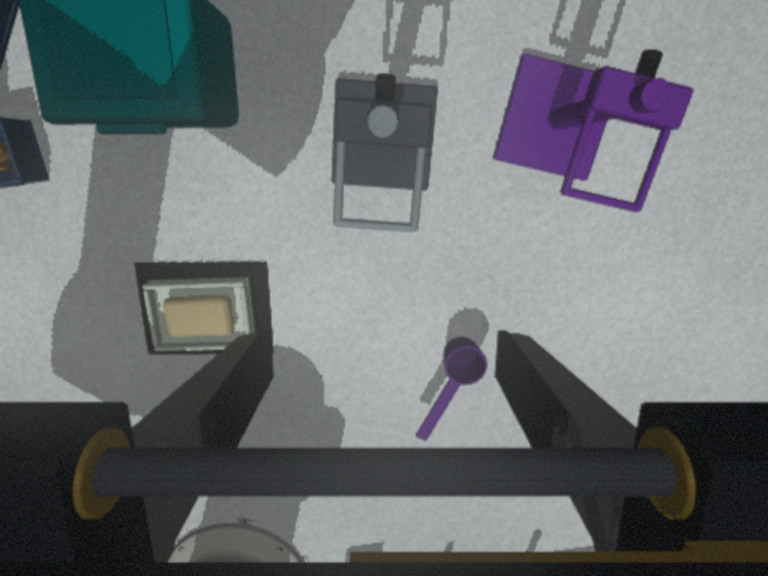

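View pics/w_bask.png

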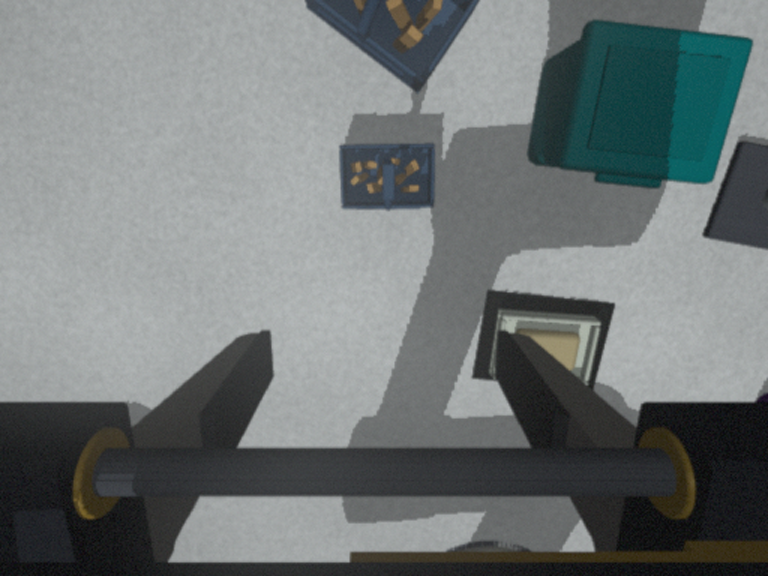

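```bash
python3 - <<'E'
from h import *
import pickle
p=pickle.load(open("wp.pkl","rb"));q=pickle.load(open("wb.pkl","rb"));a,b=pickle.load(open("ab.pkl","rb"))
def crop(im,x0,y0,w,h,s,n):
    c=cv2.resize(np.ascontiguousarray(im["pixels"])[y0:y0+h,x0:x0+w],None,fx=s,fy=s,interpolation=cv2.INTER_CUBIC); return c
c1=crop(p,210,40,100,120,4,"");c2=crop(q,215,85,90,60,4,"")
o=np.zeros((480,800,3),np.uint8);o[:480,:400]=c1;o[:240,400:760]=c2;cv2.imwrite("pics/z1.png",o)
c1=crop(a,155,140,65,115,5,"");c2=crop(b,225,135,65,75,5,"")
o=np.zeros((575,800,3),np.uint8);o[:575,:325]=c1;o[:375,400:725]=c2;cv2.imwrite("pics/z2.png",o)
E
```

```text
(no output)
```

View pics/z1.png

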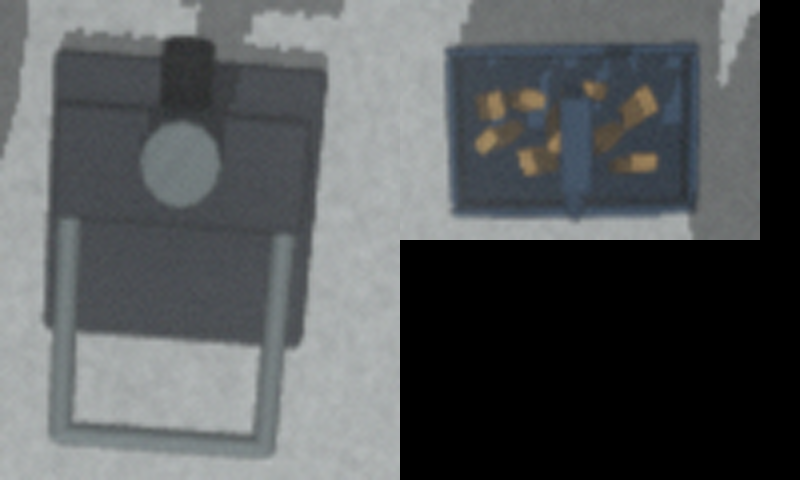

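View pics/z2.png

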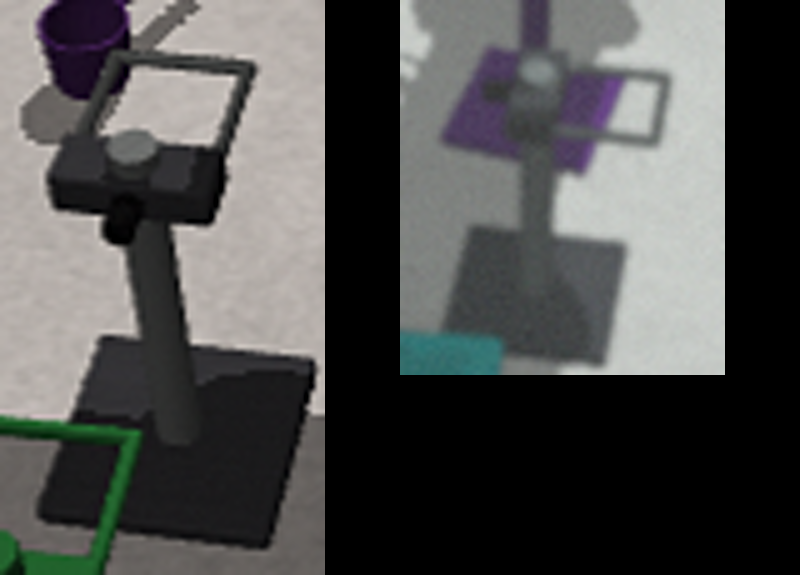

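```bash
cat > fit2.py <<'E'
from h import *
import pickle
from scipy.optimize import least_squares
p=pickle.load(open("wp.pkl","rb"));q=pickle.load(open("wb.pkl","rb"));a,b=pickle.load(open("ab.pkl","rb"))
W=lambda x,y:(210+x/4,40+y/4); S=lambda x,y:(155+x/5,140+y/5); D=lambda x,y:(225+(x-400)/5,135+y/5); Q=lambda x,y:(215+(x-400)/4,85+y/4)
f=.055
obs=[(p,[(W(61,433),(-.075,.03,'h')),(W(264,446),(-.075,-.03,'h')),(W(57,50),(f,f,.012)),(W(327,68),(f,-f,.012)),(W(298,346),(-f,-f,.012)),(W(46,327),(-f,f,.012)),(W(180,164),(0,0,.197))]),
 (a,[(S(115,59),(-.075,-.03,'h')),(S(250,68),(-.075,.03,'h')),(S(103,337),(-f,-f,.012)),(S(315,360),(-f,f,.012)),(S(269,535),(f,f,.012)),(S(38,507),(f,-f,.012)),(S(132,145),(0,0,.197))]),
 (b,[(D(664,79),(-.075,-.03,'h')),(D(655,140),(-.075,.03,'h')),(D(474,227),(f,-f,.012)),(D(626,243),(-f,-f,.012)),(D(605,363),(-f,f,.012)),(D(538,72),(0,0,.197))])]
def mk(obs):
    def res(v):
        x,y,th,h=v;c,s=np.cos(th),np.sin(th);o=[]
        for im,l in obs:
            X=[[x+c*k[0]-s*k[1],y+s*k[0]+c*k[1],h if k[2]=='h' else k[2]] for _,k in l]
            o.append((proj(im,X)-np.array([u for u,_ in l])).ravel())
        return np.concatenate(o)
    return res
def go(obs,v0):
    g=mk(obs); r=least_squares(g,v0,loss="soft_l1",x_scale=[.01,.01,.05,.01]); print(r.x.round(4)); print(np.round(g(r.x),1).reshape(-1,2).tolist()); return r.x
print("post"); go(obs,[.63,-.22,0,.17])
for i in range(3): go([obs[i]],[.63,-.22,0,.17])
print("basket")
sc=lambda x,y:(340+x/3.5,165+y/3.5); sd=lambda x,y:(135+(x-385)/3.5,245+y/3.5)
l,w=.033,.05
ob=[(q,[(Q(447,45),(l,w,.042)),(Q(698,43),(l,-w,.042)),(Q(697,212),(-l,-w,.042)),(Q(452,215),(-l,w,.042))]),
 (a,[(sc(48,165),(-l,-w,.042)),(sc(198,160),(-l,w,.042)),(sc(224,237),(l,w,.042)),(sc(181,75),(0,0,.157))]),
 (b,[(sd(812,165),(-l,-w,.042)),(sd(820,290),(-l,w,.042)),(sd(727,290),(l,w,.042)),(sd(728,165),(l,-w,.042)),(sd(769,140),(0,0,.157))])]
go(ob,[.61,.216,.1,0.17])
for i in range(3): go([ob[i]],[.61,.216,.1,0.17])
E
python3 fit2.py
```

```text
post
[ 0.6324 -0.2199 -0.071   0.1751]
[[0.2, -0.4], [0.1, -0.1], [-1.0, -1.0], [0.5, -0.3], [1.2, 0.5], [-0.8, 0.6], [0.1, -0.2], [0.8, -1.0], [0.2, -0.2], [-0.3, -2.2], [0.8, -2.0], [0.4, -0.7], [-0.4, -0.8], [0.6, -1.2], [-0.2, 0.1], [-0.7, 0.7], [-1.6, -1.2], [-0.2, -0.7], [-0.3, -1.2], [-0.7, -0.5]]
[ 0.6322 -0.2198 -0.0721  0.1762]
[[0.0, -0.2], [0.0, 0.2], [-1.0, -0.9], [0.5, -0.2], [1.1, 0.6], [-0.9, 0.7], [0.0, -0.0]]
[ 0.6362 -0.2199 -0.0675  0.1767]
[[0.3, -0.4], [-0.2, 0.3], [-0.7, -1.0], [0.6, -0.9], [0.2, 0.6], [-0.7, 0.6], [0.2, 0.1]]
[ 0.6305 -0.216  -0.0789  0.1807]
[[0.5, -0.3], [-0.1, 0.3], [-1.0, -0.5], [0.4, 0.2], [0.1, -0.2], [-0.1, 0.4]]
basket
[0.6112 0.2169 0.1184 0.17  ]
[[-0.9, -0.1], [0.7, -0.4], [0.1, 0.3], [-0.6, 0.3], [1.2, -2.0], [0.4, -2.0], [1.6, -1.9], [0.2, -1.2], [0.1, -1.9], [-0.6, -1.1], [-1.3, -0.3], [-1.4, -1.3], [-0.3, -1.5]]
[0.6112 0.2166 0.1182 0.17  ]
[[-0.7, -0.1], [0.9, -0.4], [0.3, 0.3], [-0.4, 0.3]]
[0.6166 0.2141 0.1098 0.17  ]
[[0.3, -0.4], [-0.2, -0.2], [0.7, 0.1], [-0.8, 0.6]]
[0.6091 0.22   0.1158 0.17  ]
[[0.8, -0.8], [0.1, 0.2], [-0.7, 1.0], [-0.7, -0.2], [0.4, -0.3]]
```

Fits: basket (0.611, 0.217, yaw 0.117), post (0.632, -0.220, yaw -0.072), bar about 0.176 high. Next, grasp the tab and lift.

```bash
python3 - <<'E'
from h import *
import pickle
bx,by,yw=.6113,.2168,.117
arm.gripper_to(.06)
arm.movep((bx,by,.24),down(yw)); 
p=arm.snapshot("wrist"); save(p,"pre")
arm.dwell(.1); print("f0",arm.read_wrist_force())
arm.movel((bx,by,.139),vel=.12)
arm.gripper_to(.0,force=35)
print("open",arm.read_opening(),arm.read_wrist_force())
arm.movel((bx,by,.142),vel=.05)
arm.movel((bx,by,.25),vel=.15)
arm.dwell(.2)
p=arm.snapshot("wrist"); save(p,"held"); s=arm.snapshot("scene"); save(s,"held_s"); d=arm.snapshot("side"); save(d,"held_d")
pickle.dump((p,s,d),open("held.pkl","wb"))
print(arm.read_opening(),arm.read_wrist_force(),arm.read_torque(),arm.read_position(),arm.read_time())
E
```

```text
f0 [ 0.09335757 -0.24077521 -0.15925751]
open 0.00969700984841358 [-0.27884011 -0.44332054 -0.74556482]
0.009613555329983618 [-0.58767401  0.10198643 -0.78605897] [-0.03069295  0.06067169  0.00922858] [0.61104463 0.21674793 0.24937582] 9.45
```

```bash
python3 - <<'E'
import cv2,numpy as np
a=cv2.imread("pics/held.png");b=cv2.imread("pics/held_s.png");d=cv2.imread("pics/held_d.png");e=cv2.imread("pics/pre.png")
o=np.zeros((600,800,3),np.uint8)
for i,m in enumerate([e,a]): o[:300,i*400:(i+1)*400]=cv2.resize(m,(400,300),interpolation=cv2.INTER_AREA)
o[300:,:400]=cv2.resize(b[150:420,430:768],(400,300)); o[300:,400:]=cv2.resize(d[230:530,180:580],(400,300))
cv2.imwrite("pics/m1.png",o)
E
```

```text
(no output)
```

View pics/m1.png

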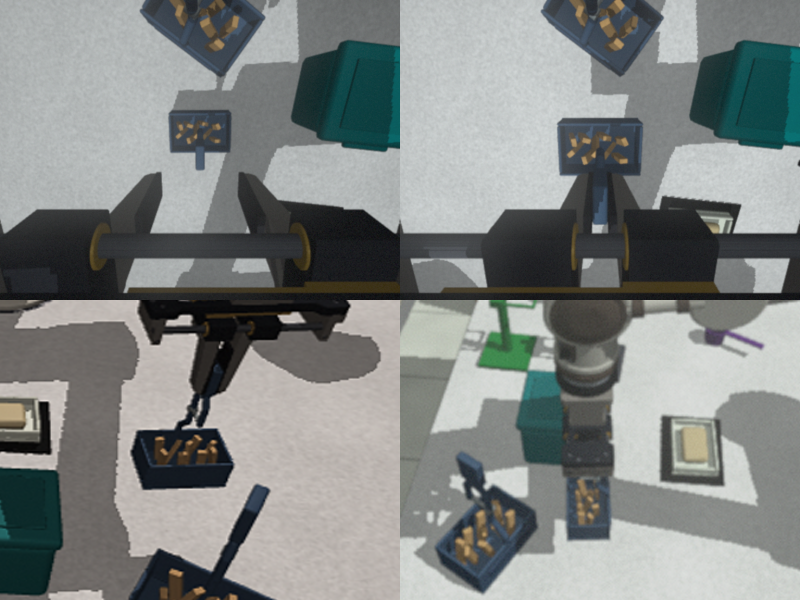

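The basket is held (opening 9.7 mm) and level. I'll check its offset in the hand from the wrist picture.

```bash
python3 - <<'E'
from h import *
import pickle
p,s,d=pickle.load(open("held.pkl","rb"))
im=np.ascontiguousarray(p["pixels"]).copy()
T=np.array([0.61104463,0.21674793,0.24937582]); yw=.117
R=Ro.from_rotvec([0,0,yw]).as_matrix()
o=T-[0,0,.139]
c=np.array([[.033,.05,.042],[.033,-.05,.042],[-.033,-.05,.042],[-.033,.05,.042],[.033,.05,0],[.033,-.05,0],[0,0,.175],[-.014,0,.175],[.014,0,.175]])
z=cv2.resize(im[140:290,185:325],None,fx=5,fy=4,interpolation=cv2.INTER_CUBIC)
for u,v in proj(p,c@R.T+o): cv2.circle(z,(int((u+.0-185)*5),int((v-140)*4)),4,(0,0,255),1)
z2=cv2.resize(np.ascontiguousarray(s["pixels"]).copy()[180:290,350:450],None,fx=6,fy=5,interpolation=cv2.INTER_CUBIC)
for u,v in proj(s,c@R.T+o): cv2.circle(z2,(int((u-350)*6),int((v-180)*5)),4,(0,0,255),1)
cv2.imwrite("pics/hz.png",z);cv2.imwrite("pics/hz2.png",z2)
E
```

```text
(no output)
```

View pics/hz.png

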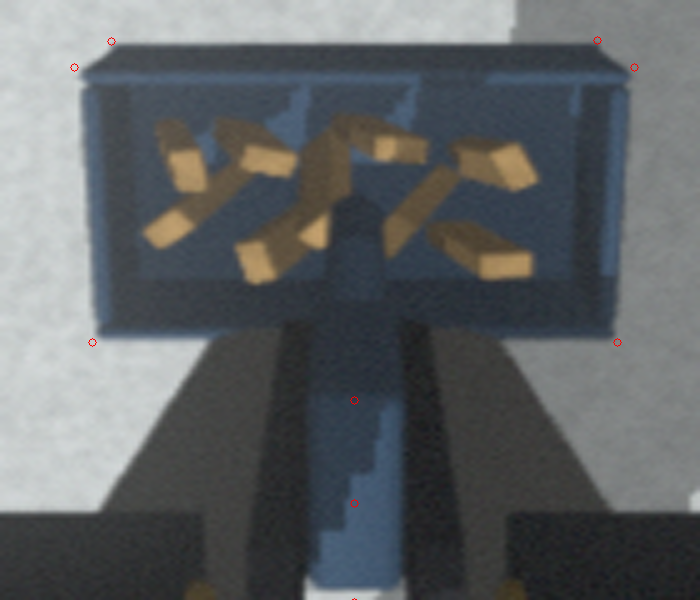

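View pics/hz2.png

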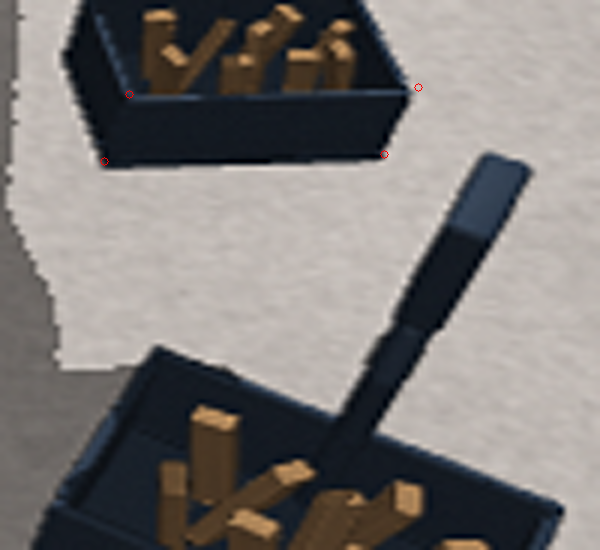

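```bash
cat >> h.py <<'E'
PX,PY,PYAW=.6322,-.2198,-.072
def inpost(x,y,z):
    c,s=np.cos(PYAW),np.sin(PYAW); return np.array([PX+c*x-s*y,PY+s*x+c*y,z])
E
python3 - <<'E'
from h import *
import pickle
arm.movel((.611,.217,.34),vel=.2)
arm.movep(inpost(-.165,0,.32),down(PYAW))
arm.movel(inpost(-.165,0,.2445),vel=.15)
arm.dwell(.2); print(arm.read_wrist_force(),arm.read_position(),arm.read_time())
p=arm.snapshot("wrist");s=arm.snapshot("scene");d=arm.snapshot("side")
pickle.dump((p,s,d),open("app.pkl","wb"))
A=np.ascontiguousarray
o=np.zeros((600,800,3),np.uint8)
o[:300,:400]=cv2.resize(A(p["pixels"]),(400,300),interpolation=cv2.INTER_AREA)
o[:,400:]=cv2.resize(A(s["pixels"][90:255,130:240]),(400,600),interpolation=cv2.INTER_CUBIC)
o[300:,:400]=cv2.resize(A(d["pixels"][80:230,200:400]),(400,300),interpolation=cv2.INTER_CUBIC)
cv2.imwrite("pics/m2.png",o)
E
```

```text
[-0.78915843  0.86271032 -2.27007929] [ 0.46829665 -0.20834779  0.24587805] 12.55
```

View pics/m2.png

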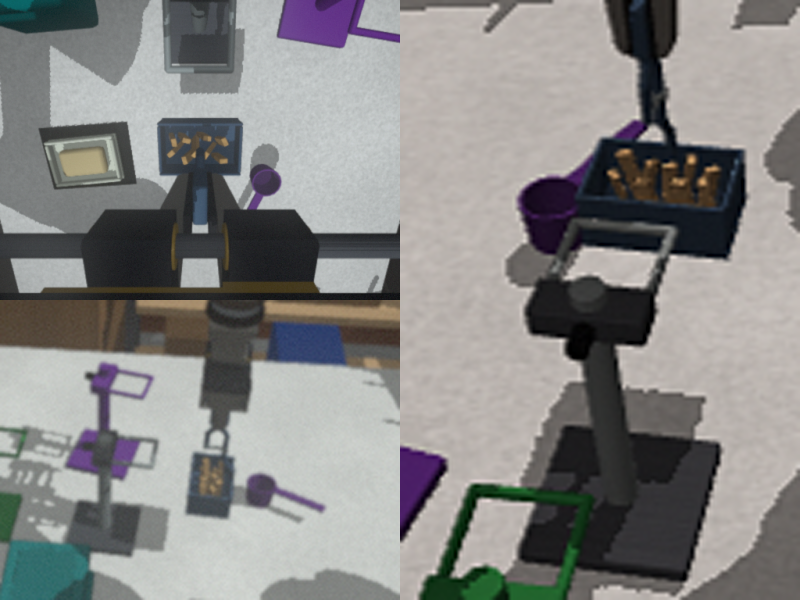

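```bash
cat >> h.py <<'E'
def F(n=6):
    return np.mean([arm.read_wrist_force() for _ in range(n)],0)
E
python3 - <<'E'
from h import *
import pickle
t0=arm.read_time(); f0=F(); print("base",f0,arm.read_time()-t0)
for x in (-.12,-.10,-.088,-.0745):
    arm.movel(inpost(x,0,.2445),vel=.06); f=F(3); print(x,(f-f0).round(2))
    if np.linalg.norm((f-f0)[:2])>5: print("STOP");break
arm.dwell(.2); print((F()-f0).round(2),[np.round(arm.read_position(),4) for _ in range(3)],inpost(-.0745,0,.2445),arm.read_time())
p=arm.snapshot("wrist");s=arm.snapshot("scene");d=arm.snapshot("side")
pickle.dump((p,s,d,f0),open("in.pkl","wb"))
A=np.ascontiguousarray
o=np.zeros((600,800,3),np.uint8)
o[:300,:400]=cv2.resize(A(p["pixels"][70:262,128:384]),(400,300),interpolation=cv2.INTER_CUBIC)
o[:,400:]=cv2.resize(A(s["pixels"][110:260,145:245]),(400,600),interpolation=cv2.INTER_CUBIC)
o[300:,:400]=cv2.resize(A(d["pixels"][110:200,215:335]),(400,300),interpolation=cv2.INTER_CUBIC)
cv2.imwrite("pics/m3.png",o)
E
```

```text
base [-0.64801706 -0.50324221 -0.98763603] 0.0
-0.12 [-0.32  0.61 -0.1 ]
-0.1 [ 1.61  0.89 -0.78]
-0.088 [0.97 0.72 0.05]
-0.0745 [ 0.2   1.25 -0.66]
[ 0.17  0.54 -0.88] [array([ 0.5577, -0.2144,  0.2445]), array([ 0.5577, -0.2144,  0.2445]), array([ 0.5577, -0.2144,  0.2445])] [ 0.55789302 -0.21444063  0.2445    ] 15.0083
```

View pics/m3.png

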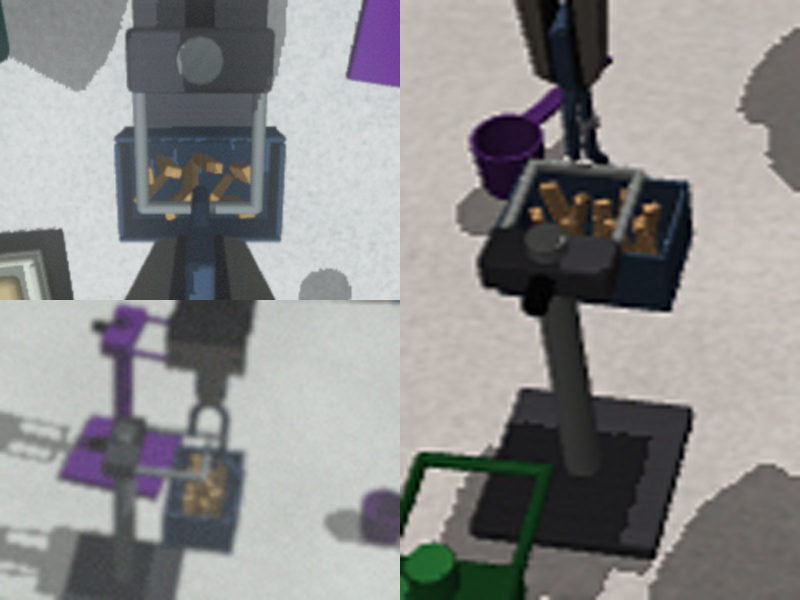

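```bash
cat >> h.py <<'E'
def fz(n=4):
    o=[]
    for _ in range(n): o.append(arm.read_wrist_force()); arm.dwell(.015)
    return np.mean(o,0)
E
python3 - <<'E'
from h import *
arm.dwell(.2)
f0=fz(10); np.save("f0.npy",f0); print("base",f0.round(2))
z=.2445
while z>.2145:
    z-=.002
    arm.movel(inpost(-.0745,0,z),vel=.04); f=fz(3)-f0
    print(round(z,4),round(arm.read_position()[2],4),f.round(1))
    if np.linalg.norm(f)>9.5: print("STOP");break
print(arm.read_time())
E
```

```text
base [-0.23 -0.11 -1.16]
0.2425 0.2423 [ 0.  0. -0.]
0.2405 0.2404 [ 0.1  0.2 -0.6]
0.2385 0.2384 [ 1.   0.3 -0.2]
0.2365 0.2364 [ 0.3 -0.3  0.2]
0.2345 0.2344 [ 0.2 -0.1 -0.4]
0.2325 0.2324 [0.2 0.1 0. ]
0.2305 0.2304 [ 0.4 -0.   0.4]
0.2285 0.2284 [0.6 0.2 0. ]
0.2265 0.2269 [ 0.7 -0.2  1.9]
0.2245 0.2251 [-0.9  0.7  5.5]
0.2225 0.223 [-0.9  0.2  6.7]
0.2205 0.2211 [-1.2  0.9  6.4]
0.2185 0.219 [-1.8  0.1  6.8]
0.2165 0.2166 [-2.8 -0.6  6.7]
0.2145 0.214 [-4.2 -0.5  4.4]
20.025
```

```bash
python3 - <<'E'
from h import *
f0=np.load("f0.npy")
z=.2145
while z>.194:
    z-=.0015
    arm.movel(inpost(-.0745,0,z),vel=.04); f=fz(3)-f0
    print(round(z,4),arm.read_position().round(4),f.round(1))
    if np.linalg.norm(f)>10: print("STOP");break
print(arm.read_time(), arm.read_opening())
E
```

```text
0.213 [ 0.5575 -0.2144  0.2126] [-4.9 -0.4  4. ]
0.2115 [ 0.5577 -0.2143  0.2112] [-4.5 -0.   4.3]
0.21 [ 0.5576 -0.2143  0.2096] [-4.2 -0.2  3.3]
0.2085 [ 0.5577 -0.2144  0.2082] [-4.  -0.3  2.8]
0.207 [ 0.5577 -0.2144  0.2067] [-4.8 -0.3  2.6]
0.2055 [ 0.5577 -0.2144  0.2052] [-4.4 -0.1  1.5]
0.204 [ 0.5576 -0.2143  0.2036] [-4.  -0.3  1.7]
0.2025 [ 0.5575 -0.2143  0.202 ] [-4.  -0.7 -0.3]
0.201 [ 0.5574 -0.2143  0.2004] [-5.3 -0.2 -1. ]
0.1995 [ 0.5572 -0.2141  0.1987] [-4.6  0.  -1.7]
0.198 [ 0.559  -0.2146  0.1987] [ 0.1 -0.3  0.4]
0.1965 [ 0.5581 -0.2145  0.1966] [0.2 0.2 0.1]
0.195 [ 0.5578 -0.2144  0.1949] [ 0.2 -0.2 -0.1]
0.1935 [ 0.5578 -0.2144  0.1934] [0.4 0.2 0. ]
24.225 0.009705017020054767
```

The gate snapped: Fx dropped from about -5 N to 0 at z ≈ 0.1985. Lowering onto the bar now.

```bash
python3 - <<'E'
from h import *
f0=np.load("f0.npy")
z=.1935
while z>.184:
    z-=.0006
    arm.movel(inpost(-.0745,0,z),vel=.03); f=fz(4)-f0
    print(round(z,4),arm.read_position().round(4),f.round(1))
    if f[2]>2.2 or np.linalg.norm(f)>6: print("STOP");break
print(arm.read_time(), arm.read_opening())
p=arm.snapshot("wrist");s=arm.snapshot("scene");d=arm.snapshot("side")
A=np.ascontiguousarray
o=np.zeros((600,800,3),np.uint8)
o[:300,:400]=cv2.resize(A(p["pixels"][70:262,128:384]),(400,300),interpolation=cv2.INTER_CUBIC)
o[:,400:]=cv2.resize(A(s["pixels"][110:260,145:245]),(400,600),interpolation=cv2.INTER_CUBIC)
o[300:,:400]=cv2.resize(A(d["pixels"][110:200,215:335]),(400,300),interpolation=cv2.INTER_CUBIC)
cv2.imwrite("pics/m4.png",o)
E
```

```text
0.1929 [ 0.5579 -0.2144  0.1929] [ 0.3  0.4 -0.1]
0.1923 [ 0.558  -0.2145  0.1925] [0.1 0.4 0.7]
0.1917 [ 0.5581 -0.2146  0.1922] [-0.6  0.4  4.6]
STOP
25.175 0.009623101088535875
```

View pics/m4.png

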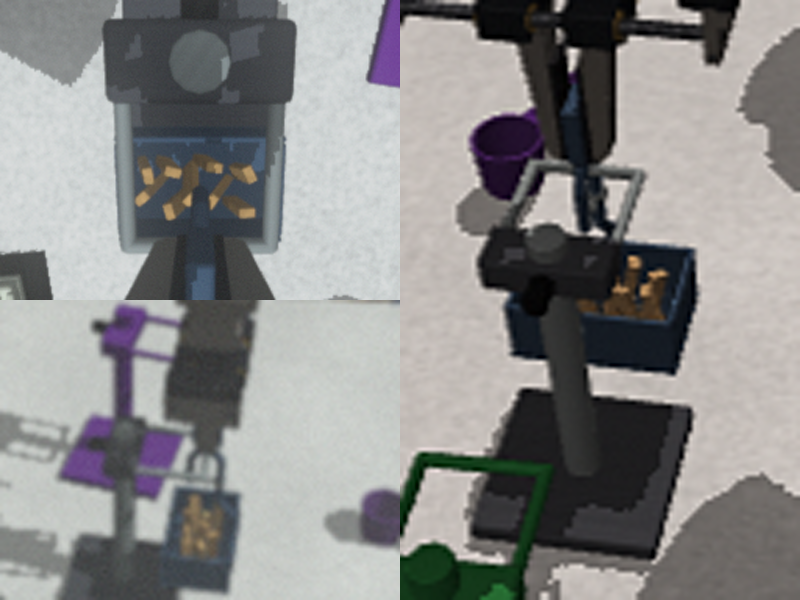

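Seated: 4.6 N at z ≈ 0.192, with the bar under the crown. Next is the tug, with gate contact expected near 0.215.

```bash
python3 - <<'E'
from h import *
f0=np.load("f0.npy")
def go(z,v): 
    arm.movel(inpost(-.0745,0,z),vel=v); f=fz(4)-f0; print(round(z,4),arm.read_position().round(4),f.round(1)); return f
go(.1927,.03); go(.200,.04); f=go(.2115,.05)
z=.2115
while z<.2195 and f[2]>-3.2:
    z+=.0006; f=go(z,.03)
arm.dwell(.4); f=fz(6)-f0; print("hold",f.round(2))
p=arm.snapshot("side"); s=arm.snapshot("scene")
save({"pixels":np.hstack([p["pixels"][100:200,215:335],s["pixels"][130:230,145:245]])},"tug",3.5)
print(arm.read_time(),arm.read_opening())
E
```

```text
0.1927 [ 0.5579 -0.2145  0.1924] [0.1 0.2 1.9]
0.2 [ 0.5578 -0.2144  0.1999] [-0.   0.1 -0.4]
0.2115 [ 0.5579 -0.2145  0.2117] [ 0.3 -0.1 -0. ]
0.2121 [ 0.5579 -0.2144  0.212 ] [-0.2  0.3 -0.3]
0.2127 [ 0.5579 -0.2144  0.2127] [ 0.5 -0.2  0.4]
0.2133 [ 0.5579 -0.2144  0.2133] [0.3 0.6 0. ]
0.2139 [ 0.5579 -0.2145  0.2139] [ 0.1  0.1 -0. ]
0.2145 [ 0.5579 -0.2145  0.2145] [ 0.2  0.2 -0.2]
0.2151 [ 0.5579 -0.2144  0.2151] [ 0.1  0.  -0.1]
0.2157 [ 0.5578 -0.2144  0.2156] [ 0.3  0.2 -0.4]
0.2163 [ 0.5577 -0.2144  0.2159] [ 0.4  0.2 -2.6]
0.2169 [ 0.5577 -0.2143  0.2163] [ 1.1 -0.8 -6.8]
hold [ 1.96 -1.   -9.29]
29.9417 0.009407121853506919
```

View pics/tug.png

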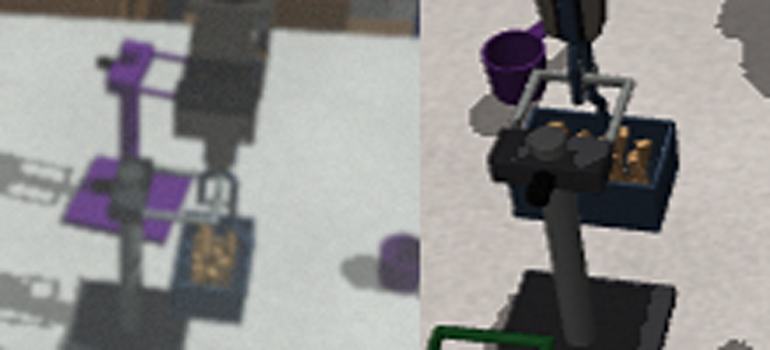

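The gate held a pull of about 9 N, which is below the 15 N limit. Lowering back and releasing.

```bash
python3 - <<'E'
from h import *
f0=np.load("f0.npy")
def go(z,v): 
    arm.movel(inpost(-.0745,0,z),vel=v); f=fz(4)-f0; print(round(z,4),arm.read_position().round(4),f.round(1)); return f
go(.2145,.03); f=go(.194,.05)
z=.194
while z>.189 and f[2]<1.6:
    z-=.0004; f=go(z,.03)
arm.dwell(.4); print("settled",(fz(6)-f0).round(2))
p=arm.snapshot("side"); s=arm.snapshot("scene")
save({"pixels":np.hstack([p["pixels"][100:200,215:335],s["pixels"][130:230,145:245]])},"seat2",3.5)
print(arm.read_time())
E
```

```text
0.2145 [ 0.5583 -0.2147  0.2157] [ 0.3  0.  -1.4]
0.194 [ 0.5579 -0.2144  0.194 ] [0.1 0.6 0.1]
0.1936 [ 0.5579 -0.2144  0.1937] [ 0.4  0.5 -0.3]
0.1932 [ 0.5579 -0.2144  0.1932] [-0.1  0.1  0. ]
0.1928 [ 0.5579 -0.2144  0.1928] [-0.1 -0.  -0.6]
0.1924 [ 0.558  -0.2145  0.1925] [0.2 0.2 0.8]
0.192 [ 0.558  -0.2145  0.1923] [-1.   0.6  2.6]
settled [-0.46  1.04  4.5 ]
33.0667
```

View pics/seat2.png

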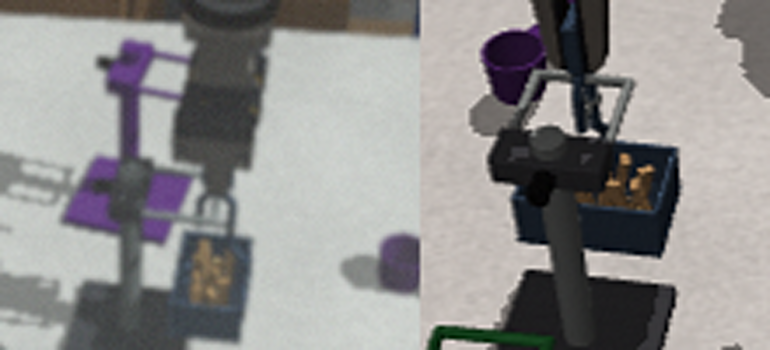

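```bash
python3 - <<'E'
from h import *
f0=np.load("f0.npy")
arm.movel(inpost(-.0745,0,.1923),vel=.03); arm.dwell(.2); print((fz(6)-f0).round(2))
arm.gripper_to(.02); arm.gripper_to(.05); print(arm.read_opening(),(fz(4)-f0).round(2))
arm.movel(inpost(-.0745,0,.25),vel=.08)
arm.movel(inpost(-.0745,0,.34),vel=.15); arm.dwell(.8)
p=arm.snapshot("side"); s=arm.snapshot("scene"); w=arm.snapshot("wrist")
arm.dwell(.5); s2=arm.snapshot("scene")
print("moved px",np.abs(s["pixels"].astype(int)-s2["pixels"])[130:230,145:245].mean())
save({"pixels":np.hstack([p["pixels"][100:200,215:335],s["pixels"][130:230,145:245]])},"rel",3.5); save(s,"rel_s"); save(w,"rel_w",1)
print(arm.read_time(),arm.read_wrist_force())
E
```

```text
[0.09 0.46 3.51]
0.04998753152287882 [ 0.06 -0.18  0.68]
moved px 0.663
37.775 [-0.92730197 -0.7809319  -0.36885791]
```

View pics/rel.png

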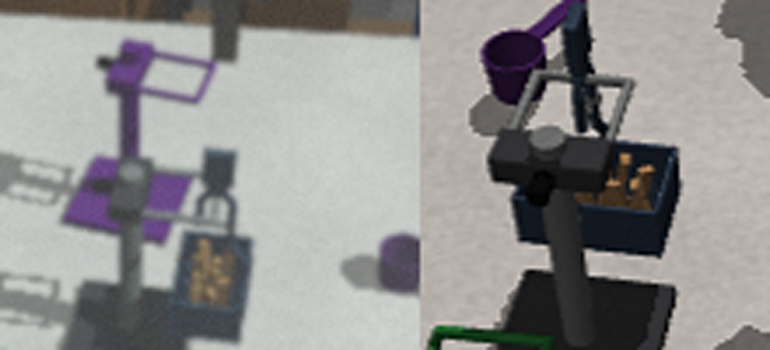

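View pics/rel_s.png

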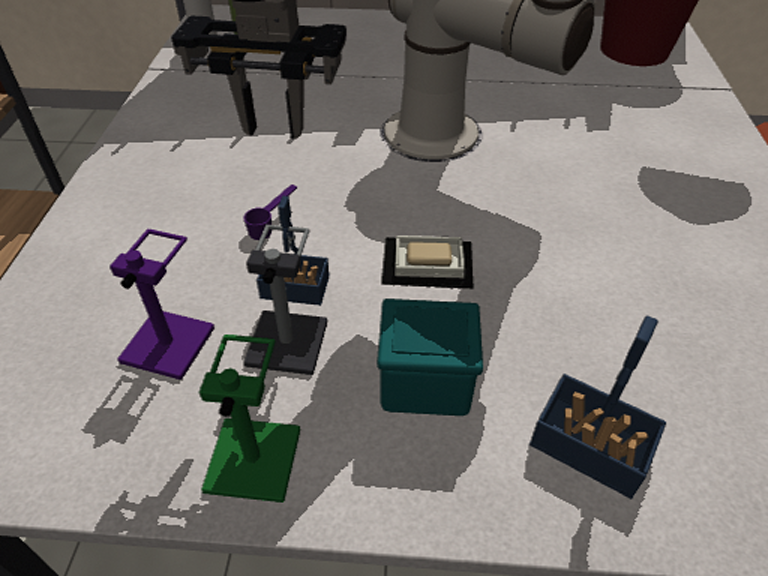

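View pics/rel_w.png

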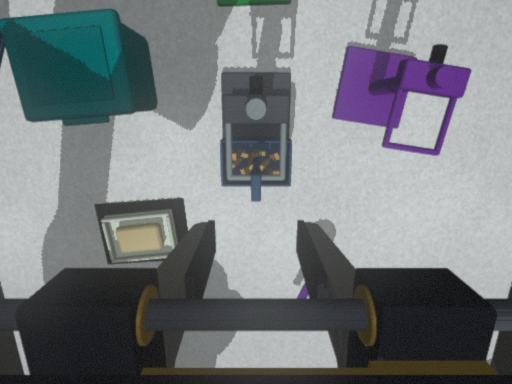

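The basket hangs level on the steel eye (scene px (293,275)). Scoop, tub and dish sit where they did at the start, and the gripper is clear.

```bash
python3 - <<'E'
from h import *
print(arm.read_time()); print(arm.finish_job())
E
```

```text
37.775
the job is handed in; nothing more can be done
None
```

The clothes-peg basket (the small 66 x 100 mm one) now hangs on the steel eye, and I handed the job in at 37.8 s.

- **Hooking:** I brought the bar in under the nose and pressed down. The gate met it with about 5–7 N and snapped shut at TCP z ≈ 0.198 m, where the sideways force dropped from about 5 N to 0. The hook then bore on the bar at z ≈ 0.192 m.
- **Tug:** The shut gate stopped the basket after about 23 mm of upward travel. The pull built up to about 9 N while I held it, firmer than the 3–4 N I aimed for but under the 15 N limit, and the gate held. I then lowered the basket back onto the bar and let go at about 2–3 N net load on it.
- **Final checks:** After release the basket hung level and did not move between two pictures 0.5 s apart. The tub, scoop, dish and look-alikes were unmoved in the scene picture, and the gripper was clear above.
- **Uncertainty:** The pictures are too coarse to show the gate rod itself. That it is shut rests on the snap in the forces and on the tug. Force readings carried about 1 N of noise.

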